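# Put the trolley runway in order and close its joints

## Task

The runway on the bench has been put together wrongly: the short section with the upright stop board stands between the clamped runway and the plain section. Swap these two loose sections so that the plain one follows the clamped runway and the stop-board section comes last, its board at the outer end, all standing on the bench in one straight line. Then press the row endways, gently but until you feel it come up solid against the clamped runway, and hold a steady push of about 10 N there for a moment, so that both joints are flush with no gap; do not ram it, and leave everything else where it is.

Things in the scene. Friction and masses are not known exactly. Their poses are not given: they have to be found in the camera images.
- runway: Clamped runway: beech bed, 56 mm wide (its x), 260 mm long (its y), fixed to the bench, low iron clamp (70 mm high) over its far end (+y). 18 mm thick deck plus an aluminium lip 6 mm wide and 8 mm high along each side, 26 mm high overall. Origin: middle of its free end face (the joint), at bench level. The runway continues from there along -y; z up.
- plain: Plain runway section, loose, same cross-section (56 mm wide along its x, 26 mm high), 130 mm long along its y, both ends alike. Origin: centre of its underside. About 0.25 to 0.5 kg. At the start it is the outer one in the row.
- buffer: Stop-board section, loose, same cross-section (56 mm wide along its x, 26 mm high), 120 mm long along its y. Across its -y end stands a dark wooden stop board, 56 mm wide, 12 mm thick, top at 62 mm, with a small rubber pad on its inner face. Origin: centre of its underside. About 0.27 to 0.53 kg. At the start it is next to the clamped runway, its board outward.
- stop_board (a point): Middle of the top edge of the stop board, 54 mm from the stop-board section's origin along its -y, 62 mm above its underside.
- mass_large: Bystander: brass cylinder mass with a knob, 60 mm diameter, 78 mm high. Origin: centre of its underside.
- mass_mid: Bystander: brass cylinder mass with a knob, 50 mm diameter, 68 mm high. Origin: centre of its underside.
- mass_small: Bystander: brass cylinder mass with a knob, 40 mm diameter, 60 mm high. Origin: centre of its underside.
- dish: Bystander: grey enamel dish, 116 mm across, 30 mm high. Origin: centre of its underside.
- bob: Bystander: nickel-plated plumb bob standing on its cap, point up, 40 mm diameter, 90 mm high. Origin: centre of its underside.
- tongs: Bystander: tongs lying flat, walnut handles, about 200 mm long along its y, 45 mm wide, 12 mm high. Origin: middle, at bench level.
- trolley: Bystander: small wooden trolley, 100 mm long, 40 mm wide, standing on the clamped runway's deck, top of its pin 68 mm above the bench. Origin: centre of its underside.
Mind the look-alikes: they are no part of the job. What is shaped like the buffer but blue is not meant.

How it is judged:
By the outcome, as a careful person would: the job done as asked, in the order asked, and still so for the second after the job is handed in, with the robot touching nothing.
It also fails if it takes over 67 s, if anything falls off the work surface, if the arm or the gripper's body presses on something with over 40 N, if the wrist force passes 120 N, or if a joint passes its speed limit or range.

## Robot

A 7-joint arm with a two-finger parallel gripper is mounted at the origin on the work surface. World frame = base frame: x ahead of the robot, y to its left, z up, the work surface at z = 0. Lengths are in mm, angles in rad, forces in N, time in s.
With the tool pointing down it reaches from about 350 to 900 mm from the base axis. Payload 7.2 kg.
Tool frame: the origin (TCP) lies between the finger pads; the fingertips stand 22 mm ahead of it and the grasp point (between the pads) lies 3 mm ahead of it; z points along the fingers, y is the line along which they close (so a half turn about z gives the same grasp; the last joint's range is limited). The gripper opens to 88 mm and grips with 3 to 60 N. Pads are 20 mm wide; open, the fingers measure 115 mm over their backs; the gripper's body (75 mm by 178 mm) begins 61 mm behind the grasp point.
Start: joints at [-1.261, 0.411, -0.013, 1.596, 0.006, 1.134, -0.082], TCP at [230.557, 580.923, 244.653] pointing down, gripper open.
Joint ranges: [-2.95, 2.95], [-0.29, 1.99], [-1.47, 1.44], [0.14, 2.54], [-1.03, 4.17], [0.13, 1.85], [-2.86, 2.86]. Speed limits (rad/s): [2.39, 2.39, 3.01, 3.01, 3.14, 3.14, 3.14].

## Interface

Orientations are given as a unit quaternion [x, y, z, w].
In Python, from plant import move_pose, move_linear, move_joints, grip, pause, inverse_kinematics, grab_frame, MotionError, job_done, get_clock, get_q, get_qvel, get_joint_torque, get_tcp_pos, get_ee_rot, get_ft_force, get_ft_torque, get_finger_gap, get_finger_force gives the robot as it stands. Calls block until the motion is done:
- move_pose(position, orientation): joint-space move of the TCP to a pose.
- move_linear(position, attitude=None, speed=150, until_force=None): straight line of the TCP; attitude=None keeps the orientation; speed is the mean speed in mm/s. With until_force (N) it stops when the force on the tool has changed by that much, and returns True; else False.
- move_joints(angles): joint-space move.
- grip(opening, f_grip=None): finger opening in mm; f_grip is the grip in N (None keeps the last); returns when the fingers have stopped.
- pause(seconds).
- inverse_kinematics(position, orientation): joint angles nearest the present ones, or None.
- grab_frame(name): name is "side" or "top"; returns a dict with "image" (420x560x3 uint8, red, green, blue), "range_z" (420x560 float32, mm along the optical axis (not along the pixel's ray), 0 where there is no reading), "fovy" (degrees; the focal length in pixels is half the picture's height over the tangent of half this angle, whatever the lens; pixels are square), "cx", "cy" (the principal point, pixels), "dist" ([k1, k2, p1, p2, k3] as OpenCV has them; the pictures are not rectified), "cam_to_world" (4x4, takes a point from camera to world coordinates). Camera axes: x right, y down, z forward; pixel columns grow to the right and rows downward; lengths in mm; the calibration is good to about 2 mm. A picture is of the moment at which its call begins.
A pose or a line that the arm cannot do raises MotionError and nothing moves.
- job_done(): hands the job in; it is judged then, once.
Readings, each from a call of its own:
- get_clock(): time.
- get_q(): joint angles.
- get_qvel(): joint speeds.
- get_joint_torque(): joint torques, N m.
- get_tcp_pos(): TCP position.
- get_ee_rot(): TCP orientation.
- get_ft_force(): force on the tool from outside, world axes, zero at the start.
- get_ft_torque(): the same for the moment, N m.
- get_finger_gap(): finger opening in mm.
- get_finger_force(): force on a finger pad.
Only numpy, scipy, OpenCV 4.12 (cv2) and the standard library are available. Lean on these libraries where they do the work, as an engineer would, in place of code of your own. Each camera call takes 0.05 s, during which the arm holds its last target. There are 200 camera calls.

## Working session

There is one attempt and no reset: what is moved stays moved. The work goes in short steps, each a Python script; the robot and the scene stay as the last script left them, time stands still between calls to the robot, and variables do not carry over. Pictures are saved under pics/ and viewed, at most 10 in all, crops included, and the job is handed in when it is done.

```bash
mkdir -p pics; ls; cat > h.py <<'E'
import numpy as np, cv2
from plant import *
def pts(f):
    "world point per pixel from range"
    im=f["image"]; h,w=im.shape[:2]; F=h/2/np.tan(np.radians(f["fovy"])/2)
    K=np.array([[F,0,f["cx"]],[0,F,f["cy"]],[0,0,1.]])
    u,v=np.meshgrid(np.arange(w),np.arange(h))
    n=cv2.undistortPoints(np.stack([u,v],-1).reshape(-1,1,2).astype(np.float64),K,np.array(f["dist"],float)).reshape(h,w,2)
    z=f["range_z"].astype(float)
    P=np.stack([n[...,0]*z,n[...,1]*z,z,np.ones_like(z)],-1)@np.array(f["cam_to_world"]).T
    P=P[...,:3]; P[z<=0]=np.nan
    return P
E
python3 - <<'E'
from h import *
for n in("top","side"):
    f=grab_frame(n); cv2.imwrite(f"pics/{n}0.png",cv2.resize(f["image"][...,::-1],(800,600)))
    P=pts(f); np.save(f"{n}0.npy",P); np.save(f"{n}0i.npy",f["image"])
    print(n,f["fovy"],f["dist"],np.array(f["cam_to_world"]).round(2).tolist(),np.nanmin(P[...,2]),np.nanmax(P[...,2]))
print(get_clock(),get_tcp_pos(),get_ee_rot())
E
```

```text
pics
top 56.9539243731735 [-0.07947545  0.          0.          0.          0.        ] [[-0.01, -0.98, 0.2, 354.48], [-1.0, 0.01, 0.01, 91.17], [-0.01, -0.2, -0.98, 1054.04], [0.0, 0.0, 0.0, 1.0]] -769.520421087122 651.7140510733796
side 43.61659909179368 [-0.07162898  0.          0.          0.          0.        ] [[0.91, -0.26, 0.31, 211.17], [-0.41, -0.58, 0.71, -725.5], [-0.0, -0.77, -0.63, 792.94], [0.0, 0.0, 0.0, 1.0]] -665.8471390605595 431.9754008732522
0.1 [230.44650591 580.50049507 243.89320641] [ 1.87792029e-01  9.82208542e-01 -7.25616385e-04 -8.36082003e-05]
```

View pics/top0.png

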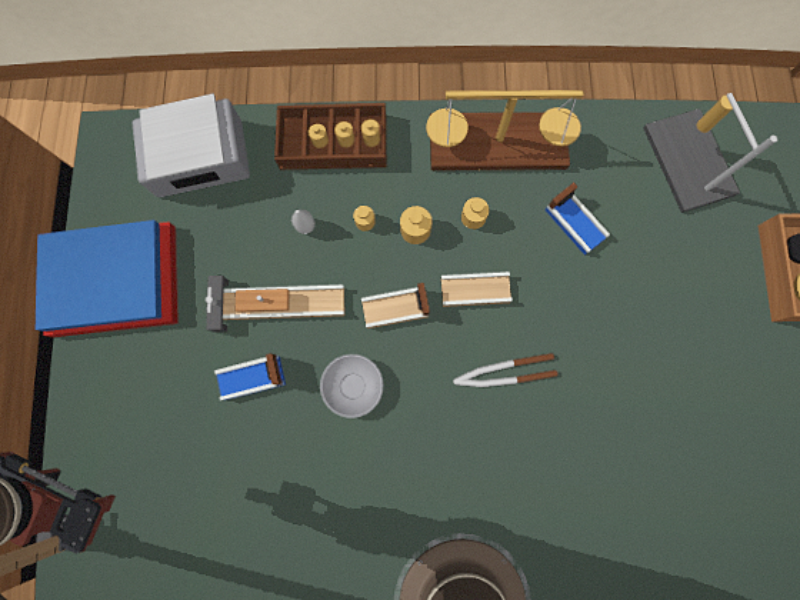

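View pics/side0.png

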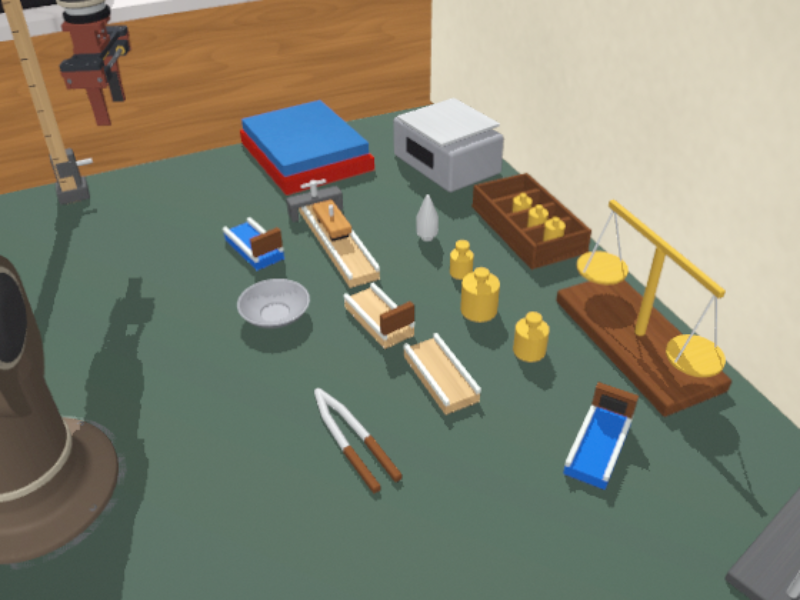

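Top view (800x600): the clamped runway ends at about (345,300). The buffer is at (395,306), slightly turned, with its board at (423,299). The plain section is at (476,290). Masses lie above (+x) at (364,217), (416,223) and (475,212); the dish is at (352,385), the tongs at (505,370), and the blue look-alikes at (250,378) and (578,218).

```bash
cat >> h.py <<'E'
def rects(P,boxes,zlo=13,zhi=32):
    """boxes: name->(u0,u1,v0,v1) in 560x420 px; returns centre, size(long,short), angle of long axis to -y"""
    out={}
    for k,(a,b,c,d) in boxes.items():
        Q=P[c:d,a:b]; m=(Q[...,2]>zlo)&(Q[...,2]<zhi)
        n,l,st,_=cv2.connectedComponentsWithStats(m.astype(np.uint8)); 
        if n<2: continue
        m=l==1+np.argmax(st[1:,4]); X=Q[m][:,:2].astype(np.float32)
        (c0,s,ang)=cv2.minAreaRect(X); B=cv2.boxPoints((c0,s,ang))
        e=[B[1]-B[0],B[2]-B[1]]; L=max(e,key=np.linalg.norm); 
        if L[1]>0: L=-L
        out[k]=(np.array(c0).round(1),sorted(np.round(s,1)),round(float(np.arctan2(L[0],-L[1])),4),int(m.sum()),round(float(np.median(Q[m][:,2])),1))
    return out
E
python3 - <<'E'
from h import *
P=np.load("top0.npy")
f=.7
B={k:tuple(int(x*f) for x in v) for k,v in dict(runway=(222,356,275,325),buffer=(352,434,278,335),plain=(434,520,262,315),tongs=(445,570,345,395),dish=(310,395,345,425),m1=(352,380,200,235),m2=(396,436,200,248),m3=(458,492,192,232),blue=(540,615,180,258)).items()}
for z in((13,32),(23,32)):
  for k,v in rects(P,B,*z).items(): print(z,k,v)
print(rects(P,{"board":B["buffer"]},50,75), rects(P,{k:B[k] for k in("m1","m2","m3")},30,90), rects(P,{"tongs":B["tongs"]},5,40))
# bench noise
print(np.nanstd(P[300:310,280:400,2]),np.nanmean(P[300:310,280:400,2]))
# lip lines: bright white pixels
I=np.load("top0i.npy")
for k in("runway","buffer","plain"):
    a,b,c,d=B[k];Q=P[c:d,a:b];im=I[c:d,a:b].astype(int);m=(im.min(-1)>185)
    n,l,st,_=cv2.connectedComponentsWithStats(m.astype(np.uint8))
    for i in range(1,n):
        if st[i,4]>15:
            X=Q[l==i]; vx,vy,x0,y0=cv2.fitLine(X[:,:2].astype(np.float32),cv2.DIST_HUBER,0,.01,.01).ravel()
            s=-1 if vy>0 else 1
            t=((X[:,:2]-[x0,y0])@[vx,vy])
            print(k,"lip",st[i,4],x0,y0,"ang",np.arctan2(s*vx,-s*vy),"z",np.median(X[:,2]),"len",np.ptp(t),"y",X[:,1].min(),X[:,1].max())
E
```

```text
(13, 32) runway (array([548.4, 329.7]), [np.float64(57.4), np.float64(233.6)], 0.0231, 1191, 19.5)
(13, 32) buffer (array([535.4, 115.6]), [np.float64(56.5), np.float64(118.5)], 0.1737, 820, 19.3)
(13, 32) plain (array([568.6, -41.2]), [np.float64(57.4), np.float64(131.1)], 0.0449, 1004, 19.3)
(13, 32) tongs (array([425.5, -95.4]), [np.float64(6.5), np.float64(17.1)], 0.2232, 13, 14.4)
(13, 32) dish (array([388.9, 195.5]), [np.float64(111.4), np.float64(113.5)], -0.4629, 872, 21.3)
(13, 32) m1 (array([699.4, 171.7]), [np.float64(12.9), np.float64(36.6)], 0.1158, 30, 24.5)
(13, 32) m2 (array([672.6,  72.4]), [np.float64(16.4), np.float64(53.2)], 0.0368, 34, 23.0)
(13, 32) m3 (array([704.2, -36.9]), [np.float64(17.8), np.float64(47.6)], -0.4178, 40, 22.9)
(13, 32) blue (array([ 703.7, -246.3]), [np.float64(60.0), np.float64(121.9)], -0.8977, 800, 19.9)
(23, 32) runway (array([524.7, 328.1]), [np.float64(9.3), np.float64(227.5)], 0.0225, 205, 26.4)
(23, 32) buffer (array([510.4, 116. ]), [np.float64(7.3), np.float64(107.0)], 0.1714, 94, 26.7)
(23, 32) plain (array([593.4, -40.6]), [np.f
[... 1160 characters left out ...]
.07306 271.17868 ang 0.028497653 z 26.634361185159378 len 110.73680994240968 y 214.4345639442215 325.0831270035871
runway lip 56 521.74664 378.8655 ang 0.014382795 z 26.133181741523458 len 75.58801859730168 y 331.7753266570204 407.3721387480847
buffer lip 83 559.5677 123.47507 ang 0.18149671 z 26.438568254111487 len 106.99894429408178 y 72.87580740151222 176.38973761417506
buffer lip 102 510.08173 116.53314 ang 0.18010397 z 26.481390672008047 len 106.96288568106095 y 63.360174369704595 168.4544223171227
plain lip 98 0.0 0.0 ang 3.1415927 z nan len nan y nan nan
plain lip 113 544.0816 -42.678238 ang 0.039496496 z 26.45143789014537 len 126.51694134710087 y -106.41452991625809 19.87956484097839
```

```bash
cat >> h.py <<'E'
from scipy.spatial.transform import Rotation as Ro
def quat(a,flip):
    c=np.array([np.cos(a),np.sin(a),0])*(-1 if flip else 1); z=np.array([0,0,-1.])
    return Ro.from_matrix(np.stack([np.cross(c,z),c,z],1)).as_quat()
def lips(P,box,zlo=23.5,zhi=31,clip=0):
    "fit both lips; returns mid line (x at y0), y0, angle, width"
    a,b,c,d=box; Q=P[c:d,a:b].reshape(-1,3); Q=Q[(Q[:,2]>zlo)&(Q[:,2]<zhi)]
    s=np.polyfit(Q[:,1],Q[:,0],1); r=Q[:,0]-np.median(Q[:,0])
    A=[]
    y0=Q[:,1].mean()
    side=(Q[:,0]-np.polyval(s,Q[:,1]))>0
    M=np.stack([Q[:,1]-y0,side,~side],1).astype(float)
    for _ in range(4):
        k=np.linalg.lstsq(M,Q[:,0],rcond=None)[0]; e=abs(Q[:,0]-M@k); g=e<6; Q=Q[g];M=M[g]
    return (k[1]+k[2])/2,y0,float(np.arctan(-k[0])),k[1]-k[2],len(Q),Q[:,1].min(),Q[:,1].max()
B={k:tuple(int(x*.7) for x in v) for k,v in dict(runway=(228,356,275,325),buffer=(352,418,278,335),plain=(434,520,262,315)).items()}
E
python3 - <<'E'
from h import *
P=np.load("top0.npy")
for k in B: print(k,np.round(lips(P,B[k]),4))
for p,a in(((537,108),.178),((556,-190),.02),((568,-41),.045),((553,145),.02),((556,18),.02),((557,-60),.02)):
  for fl in(0,1):
    for z in(25,90):
      q=inverse_kinematics([*p,z],quat(a,fl)); print(p,fl,z,None if q is None else np.round(q,2))
E
```

```text
runway [5.487627e+02 3.167628e+02 1.780000e-02 5.055520e+01 3.240000e+02
 2.144346e+02 4.349753e+02]
buffer [5.338219e+02 1.237657e+02 1.784000e-01 5.068920e+01 1.760000e+02
 7.335830e+01 1.763897e+02]
plain [ 5.685672e+02 -4.077760e+01  4.230000e-02  5.009730e+01  2.210000e+02
 -1.071664e+02  2.411150e+01]
(537, 108) 0 25 [-0.59  0.6   0.4   1.99 -0.39  0.63  0.25]
(537, 108) 0 90 [-0.63  0.5   0.46  1.96 -0.31  0.76  0.18]
(537, 108) 1 25 [-0.11  0.58 -0.24  1.95  0.22  0.63  2.84]
(537, 108) 1 90 [-1.1   0.86  1.25  1.98 -0.96  1.07 -2.36]
(556, -190) 0 25 [-0.21  0.71  0.65  1.9  -0.62  0.74  0.82]
(556, -190) 0 90 [-0.37  0.69  0.89  1.88 -0.68  0.91  0.87]
(556, -190) 1 25 [-0.43  0.9   1.03  1.91 -0.98  0.94 -2.03]
(556, -190) 1 90 [-0.53  0.92  1.25  1.88 -0.99  1.13 -2.01]
(568, -41) 0 25 [-0.36  0.64  0.47  1.94 -0.45  0.67  0.43]
(568, -41) 0 90 [-0.43  0.55  0.57  1.91 -0.4   0.8   0.4 ]
(568, -41) 1 25 [-0.7   0.88  1.03  1.96 -0.98  0.92 -2.25]
(568, -41) 1 90 [-0.8   0.89  1.25  1.93 -0.98  1.1  -2.23]
(553, 145) 0 25 [-0.65  0.63  0.42  1.93 -0.4   0.66  0.04]
(553, 145) 0 90 [-0.69  0.53  0.47  1.9  -0.33  0.78 -0.02]
(553, 145) 1 25 [-0.17  0.61 -0.23  1.89  0.22  0.66  2.63]
(553, 145) 1 90 [-0.2   0.51 -0.19  1.86  0.13  0.78  2.7 ]
(556, 18) 0 25 [-0.48  0.63  0.48  1.97 -0.46  0.65  0.32]
(556, 18) 0 90 [-0.52  0.53  0.54  1.94 -0.38  0.78  0.25]
(556, 18) 1 25 [ 0.7   1.01 -1.25  1.89  1.09  1.14  2.17]
(556, 18) 1 90 [-0.92  0.88  1.25  1.96 -0.97  1.08 -2.35]
(557, -60) 0 25 [-0.32  0.63  0.46  1.96 -0.44  0.66  0.44]
(557, -60) 0 90 [-0.41  0.54  0.58  1.93 -0.41  0.79  0.42]
(557, -60) 1 25 [-0.68  0.87  1.03  1.98 -0.98  0.91 -2.23]
(557, -60) 1 90 [-0.78  0.88  1.25  1.95 -0.97  1.09 -2.22]
```

```bash
cat >> h.py <<'E'
def axis(y,x0=548.76,y0=316.76,a=.0178): return x0-np.tan(a)*(y-y0)
def pick(p,a,z=26,up=105,f=30):
    q=quat(a,0); move_pose([*p,up],q); move_linear([*p,z],q,speed=120)
    grip(40,f); g=get_finger_gap(); print("gap",g,"tcp",get_tcp_pos().round(1),"ff",get_finger_force())
    return g
def carry(p,a,z=26.5,up=95):
    q=quat(a,0); t=get_tcp_pos(); move_linear([t[0],t[1],up],speed=150)
    print("gap lifted",get_finger_gap(),"F",np.round(get_ft_force(),1))
    move_linear([*p,up],q,speed=200); move_linear([*p,z+8],q,speed=100)
    print("contact",move_linear([*p,z],q,speed=30,until_force=6),get_tcp_pos().round(1),np.round(get_ft_force(),1))
def release(up=105):
    grip(88); t=get_tcp_pos(); move_linear([t[0],t[1],up],speed=150); print("t",get_clock())
E
python3 - <<'E'
from h import *
pick((536.7,107.7),.178)
carry((axis(-195),-195),.0178)
release()
f=grab_frame("top"); cv2.imwrite("pics/t1.png",cv2.resize(f["image"][...,::-1],(800,600))); np.save("t1.npy",pts(f))
E
```

```text
gap 55.63763313934552 tcp [537.2 107.9  26.3] ff 30.000260174274445
gap lifted 56.04454091906193 F [ 0.1 -0.  -5. ]
contact False [ 557.8 -194.9   26.5] [ 0.3  0.2 -4.9]
t 8.4
```

View pics/t1.png

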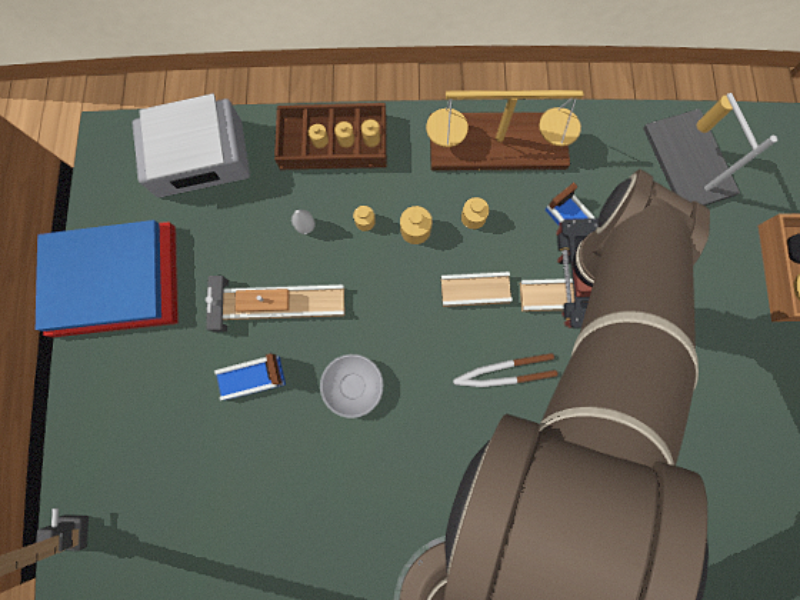

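The buffer is down in line at about (545,295), and the plain section is undisturbed at (476,290). Nothing else has moved.

```bash
python3 - <<'E'
from h import *
pick((568.6,-41.2),.0423)
carry((axis(143),143),.0178,z=26)
release()
move_pose([axis(-187),-187,105],quat(.0178,0))
pick((axis(-195),-195),.0178)
# look at plain while holding buffer
f=grab_frame("top"); P=pts(f); np.save("t2.npy",P)
cv2.imwrite("pics/t2.png",cv2.resize(f["image"][...,::-1],(800,600)))
b={"runway":B["runway"],"plain":tuple(int(x*.7) for x in (347,432,272,325))}
for k in b: print(k,np.round(lips(P,b[k]),4))
print(rects(P,{"plain":b["plain"]}),get_clock())
E
```

```text
gap 55.79765172075602 tcp [569.2 -41.   26.4] ff 30.000493973493576
gap lifted 55.85399861051916 F [-0.9  0.3 -5.2]
contact True [552.3 143.3  26.3] [-0.9 -0.   5.5]
t 14.6667
gap 55.8174692060092 tcp [ 558.  -195.    26.2] ff 29.9998676776886
runway [5.488237e+02 3.101936e+02 1.660000e-02 5.052390e+01 3.500000e+02
 1.898446e+02 4.355947e+02]
plain [5.504583e+02 1.431706e+02 1.570000e-02 4.980760e+01 2.060000e+02
 7.945710e+01 2.065788e+02]
{'plain': (array([550.5, 142.9]), [np.float64(57.0), np.float64(128.9)], 0.0208, 1003, 19.3)} 17.625
```

View pics/t2.png

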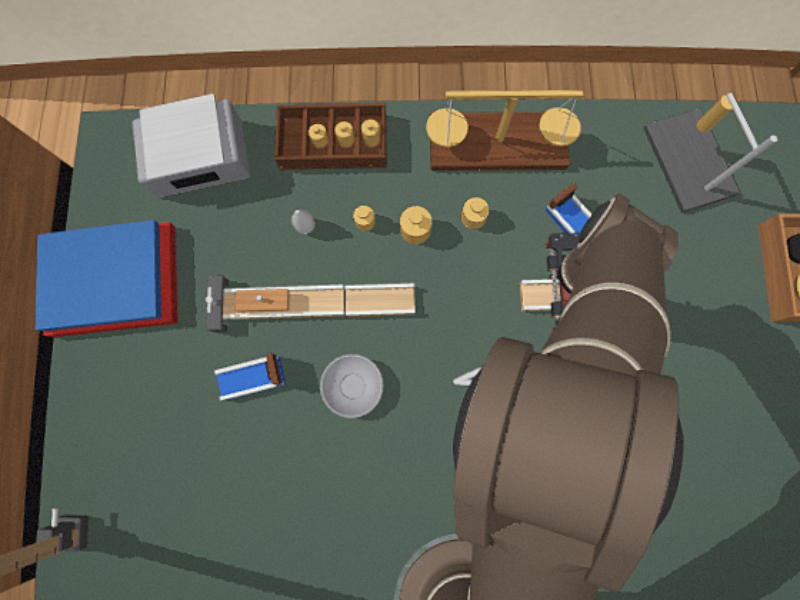

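The plain section stands 3–5 mm from the runway (seam at (345,300)), about 1.3 mm low in x. The buffer is in the gripper at (540,296). I'll place the buffer with a bias correction, then nudge the plain section.

```bash
python3 - <<'E'
from h import *
carry((axis(6)+1.4,6),.0175,z=26)
release()
pick((axis(143)+.1,143),.0175)
t=get_tcp_pos(); q=quat(.0175,0)
move_linear([t[0],t[1],29.5],speed=40); move_linear([axis(143)+1.4,143,29.5],q,speed=40)
print(move_linear([axis(143)+1.4,143,26],q,speed=30,until_force=6),get_tcp_pos())
release()
move_pose([axis(-75)+1.4,-75,110],quat(.0175,0))
move_pose([axis(-190)+1.4,-190,110],quat(.0175,0))
f=grab_frame("top"); P=pts(f); np.save("t3.npy",P)
cv2.imwrite("pics/t3.png",cv2.resize(f["image"][150:300,130:410][...,::-1],(800,429)))
s=grab_frame("side");np.save("s3.npy",pts(s));cv2.imwrite("pics/s3.png",cv2.resize(s["image"][100:300,180:380][...,::-1],(600,600)))
b={"runway":tuple(int(x*.7) for x in(228,344,275,325)),"plain":tuple(int(x*.7) for x in (350,414,272,325)),"buffer":tuple(int(x*.7) for x in (422,476,265,325))}
for k in b:
    l=lips(P,b[k]); print(k,np.round(l,4),"dev",l[0]-axis(l[1]))
print(rects(P,{"buffer":tuple(int(x*.7) for x in (419,490,265,325)),"plain":b["plain"]}),get_clock())
E
```

```text
gap lifted 55.85501706386119 F [ 0.6 -0.1 -4.9]
contact True [556.2   6.2  26.2] [-0.3  0.8  4.8]
t 21.85
gap 55.59286434985863 tcp [552.1 143.1  26.3] ff 29.999922215938568
True [553.60569817 142.99101712  26.09431221]
t 25.9417
runway [5.487468e+02 3.180045e+02 1.840000e-02 5.056860e+01 3.250000e+02
 2.139101e+02 4.355598e+02] dev 0.008921299770236146
plain [5.515485e+02 1.424306e+02 1.500000e-02 5.001290e+01 2.170000e+02
 8.134230e+01 2.011317e+02] dev -0.31488802134492744
buffer [ 5.540169e+02  1.339830e+01  1.900000e-02  4.989290e+01  1.660000e+02
 -3.598560e+01  6.327230e+01] dev -0.1434792275476866
{'buffer': (array([554.2,  12.2]), [np.float64(56.5), np.float64(114.2)], 0.0212, 799, 19.5), 'plain': (array([552. , 141.5]), [np.float64(57.1), np.float64(121.6)], 0.0222, 945, 19.4)} 27.45
```

View pics/t3.png

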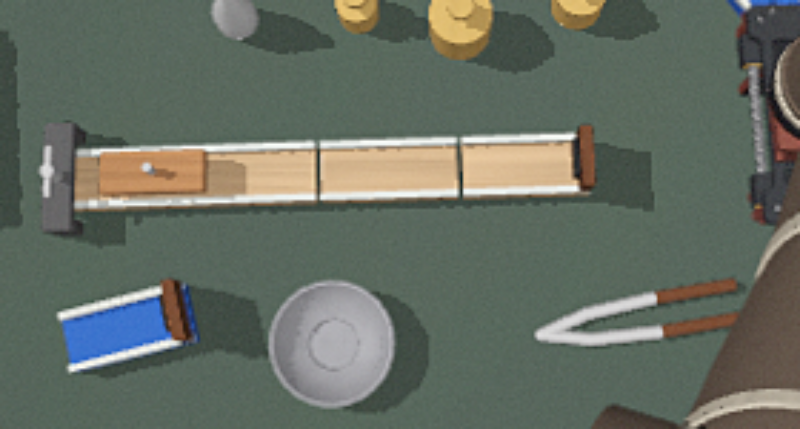

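View pics/s3.png

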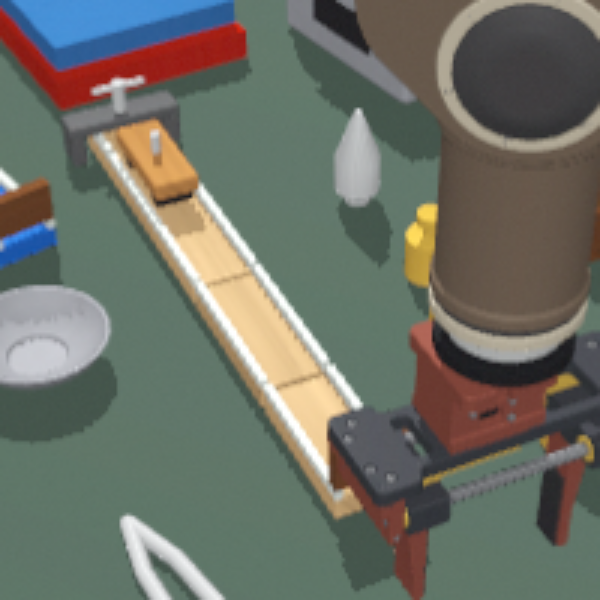

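Both joints are open by about 3 mm and the row is in line within 0.3 mm. The seams are at (318,170) and (461,165) in the crop, with the board at the outer end (586,157). Next is the endways push.

```bash
python3 - <<'E'
from h import *
q=quat(.0178,0); px=lambda y: axis(y)+1.6
grip(0,20)
move_pose([px(-80),-80,110],q); move_linear([px(-80),-80,26],q,speed=120)
pause(.2); F0=get_ft_force()[1]
print(F0,move_linear([px(-10),-10,26],q,speed=12,until_force=9),get_tcp_pos().round(2),get_clock())
y=get_tcp_pos()[1]; cmd=y; log=[]; good=0
for i in range(60):
    F=-(get_ft_force()[1]-F0); log.append((round(F,1),round(get_tcp_pos()[1],2)))
    good=good+1 if abs(F-10)<1.2 else 0
    if good>=2: break
    cmd+=np.clip((10-F)*.03,-.15,.15); 
    try: move_linear([px(cmd),cmd,26],q,speed=10)
    except MotionError as e: print(e)
    if cmd>y+12: break
print(log,get_clock())
for i in range(8):
    pause(.25); print(np.round(get_ft_force(),1),end=' ')
print(get_clock(),get_tcp_pos())
E
```

```text
0.20520334833592793 True [556.6  -48.07  25.82] 33.3167
[(np.float64(1.3), np.float64(-48.07)), (np.float64(2.4), np.float64(-47.97)), (np.float64(2.6), np.float64(-47.98)), (np.float64(3.8), np.float64(-47.94)), (np.float64(5.8), np.float64(-47.95)), (np.float64(5.4), np.float64(-47.92)), (np.float64(5.6), np.float64(-47.96)), (np.float64(5.8), np.float64(-47.95)), (np.float64(7.2), np.float64(-47.94)), (np.float64(6.0), np.float64(-47.97)), (np.float64(7.5), np.float64(-47.95)), (np.float64(6.9), np.float64(-47.95)), (np.float64(7.8), np.float64(-47.92)), (np.float64(8.1), np.float64(-47.98)), (np.float64(7.3), np.float64(-47.96)), (np.float64(8.0), np.float64(-47.96)), (np.float64(7.8), np.float64(-47.95)), (np.float64(8.0), np.float64(-47.97)), (np.float64(8.5), np.float64(-47.93)), (np.float64(8.5), np.float64(-47.96)), (np.float64(9.8), np.float64(-47.95)), (np.float64(7.8), np.float64(-47.97)), (np.float64(8.9), np.float64(-47.95)), (np.float64(9.1), np.float64(-47.95))] 39.0667
[-1.  -7.9  1.1] [-2.3 -8.7  1.2] [-1.1 -8.6  0.6] [-1.8 -8.5  0.4] [-1.1 -9.1  1.3] [-1.4 -7.5  0.8] [-1.7 -8.8  0.8] [-0.9 -8.6  1.7] 41.0667 [556.74745716 -47.92842482  26.05242085]
```

```bash
python3 - <<'E'
from h import *
q=quat(.0178,0); px=lambda y: axis(y)+1.6
F0=.2; y0=get_tcp_pos()[1]; cmd=y0+.20; c0=cmd; log=[]
# force loop around 10.3 N, averaged readings
for i in range(14):
    F=-(np.mean([get_ft_force()[1] for _ in range(3)])-F0); log.append(round(float(F),1))
    cmd+=np.clip((10.3-F)*.02,-.05,.05); move_linear([px(cmd),cmd,26],q,speed=10)
print(log,cmd-c0,get_tcp_pos().round(2),get_clock())
L=[]
for i in range(6): pause(.25); L.append(round(float(get_ft_force()[1]),1))
print(L,get_clock())
move_linear([px(-80),-80,26],q,speed=40); move_linear([px(-80),-80,110],speed=200); move_pose([px(-200),-200,150],q)
f=grab_frame("top"); P=pts(f); cv2.imwrite("pics/t4.png",cv2.resize(f["image"][180:240,150:400][...,::-1],(800,192),interpolation=cv2.INTER_CUBIC))
s=grab_frame("side");cv2.imwrite("pics/s4.png",cv2.resize(s["image"][120:290,210:330][...,::-1],(423,600),interpolation=cv2.INTER_CUBIC))
for k,b in dict(runway=(228,344,275,325),plain=(350,408,270,325),buffer=(418,472,265,325)).items():
    l=lips(P,tuple(int(x*.7) for x in b)); print(k,np.round(l,4),"dev",l[0]-axis(l[1]))
print(rects(P,{"board":tuple(int(x*.7) for x in(410,500,260,325))},50,75),get_clock())
E
```

```text
[8.8, 5.0, 5.3, 5.1, 4.7, 5.7, 5.6, 5.7, 6.7, 5.8, 5.9, 6.4, 6.5, 6.6] 0.680998202682666 [556.82 -47.98  26.02] 44.6333
[-7.1, -6.8, -7.3, -6.6, -6.4, -6.5] 46.1333
runway [5.487342e+02 3.201512e+02 1.910000e-02 5.048540e+01 3.220000e+02
 2.143745e+02 4.361708e+02] dev 0.03456008226544327
plain [5.517687e+02 1.470086e+02 1.750000e-02 4.977350e+01 1.860000e+02
 9.217560e+01 2.009506e+02] dev -0.013230053350980597
buffer [ 5.539201e+02  2.231800e+01  1.970000e-02  5.000000e+01  1.590000e+02
 -2.551720e+01  7.134610e+01] dev -0.081512626715039
{'board': (array([554.4, -27.3]), [np.float64(17.9), np.float64(55.6)], 1.5612, 142, 61.0)} 48.35
```

View pics/t4.png

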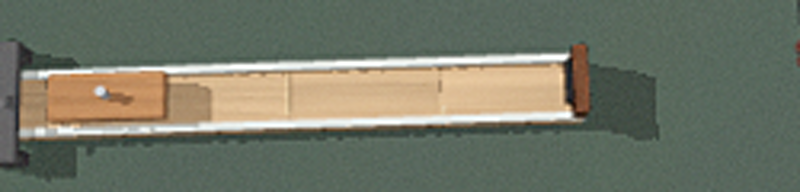

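View pics/s4.png

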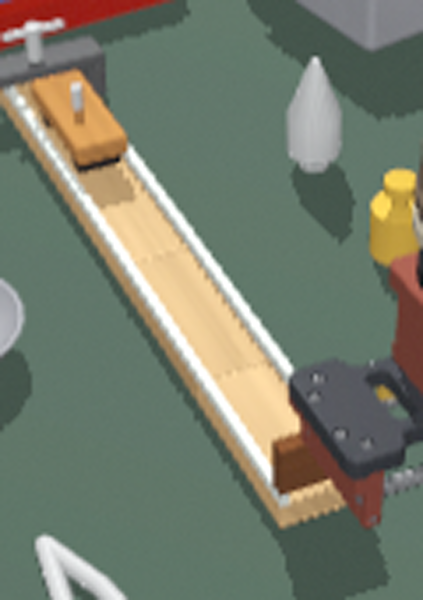

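The push came up solid: the position stayed put while the force rose, and both seams are now hairlines at (288,92) and (439,88). The hold was only 6.5–8.5 N, so I'll repeat it at a true 10 N.

```bash
python3 - <<'E'
from h import *
q=quat(.0178,0); px=lambda y: axis(y)+1.6
move_pose([px(-75),-75,110],q); move_linear([px(-75),-75,26],q,speed=120); pause(.15)
F0=np.mean([get_ft_force()[1] for _ in range(5)])
move_linear([px(-51),-51,26],q,speed=40); move_linear([px(-48.3),-48.3,26],q,speed=8)
cmd=-46.4; move_linear([px(cmd),cmd,26],q,speed=5); log=[]
t0=None
while get_clock()<59.5:
    F=-(np.mean([get_ft_force()[1] for _ in range(3)])-F0); log.append(round(float(F),1))
    if F>9.3 and t0 is None: t0=get_clock()
    if t0 and get_clock()-t0>2: break
    e=10-F
    if abs(e)>.5: cmd+=np.clip(e*.12,-.4,.4); move_linear([px(cmd),cmd,26],q,speed=8)
    else: pause(.2)
print(F0,log,cmd,get_tcp_pos().round(2),get_clock())
move_linear([px(-75),-75,26],q,speed=60); move_linear([px(-75),-75,110],speed=200)
f=grab_frame("top"); P=pts(f)
for k,b in dict(plain=(350,408,270,325),buffer=(418,460,265,325)).items():
    l=lips(P,tuple(int(x*.7) for x in b)); print(k,np.round(l[:3],4),"dev",l[0]-axis(l[1]))
print(get_clock())
E
```

```text
-0.14531697563210824 [5.6, 6.2, 7.3, 8.2, 8.8, 9.6, 8.2, 9.7, 9.1, 9.8, 10.1, 9.5, 9.2, 8.7, 10.4, 10.9] -44.34481043415457 [556.79 -47.91  26.25] 55.1667
plain [5.517801e+02 1.479805e+02 1.590000e-02] dev 0.01548805259517394
buffer [5.538136e+02 2.849850e+01 2.220000e-02] dev -0.07799061165326293
56.4417
```

```bash
python3 -c "
from plant import *
print(job_done())"
```

```text
the job is handed in; nothing more can be done
None
```

The two sections are swapped and the job is handed in at about 56 s: the plain section now follows the clamped runway and the stop-board section comes last with its board outward. The row measured within 0.1 mm of straight, both joints looked closed in the pictures, and it took a steady push of about 10 N (8.2–10.9 N) for roughly 2 s.

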